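# Tip the pulley flat and flip the pan shut

## Robot

A 6-joint arm with a two-finger parallel gripper is mounted at the origin on the work surface. World frame = base frame: x ahead of the robot, y to its left, z up, the work surface at z = 0. Lengths are in mm, angles in rad, forces in N, time in s.
With the tool pointing down it reaches from about 375 to 900 mm from the base axis. Payload 3.1 kg.
Tool frame: the origin (TCP) lies on the centre line of the jaws, within the pads' length; the fingertips stand 14 mm ahead of it and the grasp point (between the pads) lies 5 mm behind it; z points along the fingers, y is the line along which they close (so a half turn about z gives the same grasp; the last joint's range is limited). The gripper opens to 85 mm and grips with 20 to 120 N. Pads are 22 mm wide; open, the fingers measure 114 mm over their backs; the gripper's body (76 mm by 85 mm) begins 54 mm behind the grasp point. The pads swing forward as they close: fully open they stand 13 mm farther back than shut.
Start: joints at [0.969, 0.527, 1.433, -0, 1.181, -0.178], TCP at [256.975, 569.702, 205.81] pointing down, gripper open.
Joint ranges: [-3.08, 3.08], [-0.75, 2.2], [0.22, 2.44], [-1.43, 4.57], [0, 2.65], [-2.85, 2.85]. Speed limits (rad/s): [2.79, 2.79, 3.14, 3.14, 3.14, 3.14].

## Interface

Orientations are given as [roll, pitch, yaw] about the fixed x, y, z axes, in that order (R = Rz(yaw) Ry(pitch) Rx(roll)).
In Python, from station import arm gives the robot as it stands. The module is installed in compiled form; this text tells all that it offers.
- The arm moves only by the shell command python3 -m inch 'ROWS' [FORCE]. ROWS is JSON, a list of rows, each a list of 7 numbers: the shift along the tool's x, y, z in cm, then the turn, a rotation vector about the tool's x, y, z in units of 6 degrees (1.0 is 6 degrees), then the closure, from 0 (fully open) to 1 (shut). In form: [[tx, ty, tz, rx, ry, rz, gripper], ...]. A call has 1 to 10 rows; each row shifts and turns the commanded pose from where the row before left it, along the tool's axes as they then stand; what a row does not reach is not made up. A row lasts 1/12 s, in which the tool goes at most 41.7 mm and 7.16 degrees, less where a joint would pass 70% of its speed; a pose out of reach is approached as far as the arm can. A call is refused whole if a number of a shift passes 4.17 or a number of a turn 1, either way. A call with a gripper value outside its range is refused whole. The fingers move at their own pace and stop on an object; FORCE is the grip in N (left out, the last holds). Time passes only in rows, so rows that do not move let the fingers close. It gives the time, the measured TCP pose, the force, the opening and the grip force at its end, in the units of the state.
- arm.observe(): the state, without advancing time (a new reading comes with each control period).
- arm.camera(name): name is "scene" or "top" or "wrist"; returns (picture, depth): 480x640x3 uint8, red, green, blue; 480x640 float32, mm along the optical axis (not along the pixel's ray), 0 where there is no reading.
- arm.camera_info(name): a dict with "fx", "fy", "cx", "cy" (pixels), "T" (4x4, takes a point from camera to world coordinates); the wrist camera has in their place "T_tool_cam" (4x4, takes a point from camera to tool coordinates, whose origin is the TCP and whose axes are the flange's). Camera axes: x right, y up, looking along -z (the intrinsics and any distortion apply to the point x, -y, -z); pixel columns grow to the right and rows downward; lengths in mm; the calibration is good to about 2 mm. A picture is of the moment at which its call begins: read the wrist's pose just before it. camera_info takes no time and is no camera call.
- arm.finish_job(): hands the job in; it is judged then, once.
The state is a dict: "t": time; "joints": joint angles; "joint_velocities": joint speeds; "tau": joint torques, N m; "tool_pos": TCP position; "eef_rot": TCP orientation; "contact_force": force on the tool from outside, world axes, zero at the start; "moment": the same for the moment, N m; "gripper_width": finger opening in mm; "grasp_force": force on a finger pad.
Only numpy, scipy, OpenCV 4.12 (cv2) and the standard library are available. Lean on these libraries where they do the work, as an engineer would, in place of code of your own. Each camera call takes 0.05 s, during which the arm holds its last target. There are 200 camera calls.

## Task

Put the starter pulley away with gentle pushes of the fingers only, without pinching, lifting or carrying anything: push the steel pulley, which stands on its rim in the green pan, over so that it lies flat in the pan with its brass boss facing up. Then, with the pulley lying flat, push the pan's open lid over so that it comes down fully shut. Leave everything else on the bench where it is.

Things in the scene. Friction and masses are not known exactly. Their poses are not given: they have to be found in the camera images.
- pan: Shallow square green sheet-metal pan, screwed to the bench (cannot move), outside 156 x 156 mm, walls 3 mm thick and 38 mm high, inner floor 3 mm above the bench. Origin: centre of its underside on the bench; z up; its -x side carries the lid hinge and faces roughly towards the robot. The pulley starts standing at pan x = 0, y = +30 mm; the free floor it is to lie on is on the pan's -y side.
- pulley: Loose steel rope pulley, 76 mm diameter, 20 mm thick (faces at y = +-10 mm), about 0.3 kg; brass boss (24 mm diameter, 8 mm high) on its +y face only. Stands on its rim. y: along its axle, out of the boss, same as pan y at first. Origin: foot of the rim as it stands. Leaned 15 degrees, it falls by itself; pushed near its top towards pan -y it lies boss up at pan y about -18 mm.
- pulley_center (a point): Centre of the pulley, on its axle midway between the flange faces; 41 mm above the bench while it stands on its rim in the pan, 13 mm when it lies flat.
- chocks (a point): Point on the pan floor midway between two fixed wooden chocks that keep the pulley from rolling; they stand 24.5 to 34.5 mm from this point either way along pan x, 14 mm wide in y, tops 11 mm above the bench. Point at pan x = 0, y = +30 mm.
- lid (a joint): Angle of the pan's lid in rad: 0 = fully shut, flat on the pan's rim; 1.57 = upright; starts at 1.65 to 1.85, leaning back towards the robot (stop at 1.95). A slightly stiff hinge: it stays where it is left within some 20 degrees of upright, and pushed further over it falls shut slowly by itself in about 2 s. Pushing it takes about 1 to 3 N.
- lid_hinge (a point): Middle of the lid's hinge line, which runs along the pan's y axis at pan x = -78 mm, 38 mm above the bench. The lid turns about it from the robot's side up and over towards the pan's +x.
- lid_edge (a point): Middle of the lid's free edge, 160 mm from the hinge line. The lid is a green steel sheet 160 x 160 mm, 4 mm thick, with a yellow square on its outside (the face turned to the robot when it stands open); weight about 0.25 kg.
- plug1: Used spark plug, 74 mm long, 21 mm hexagon, lying in the tin tray under the parts chute. Origin: underside of its hexagon. To be left alone.
- plug2: Used spark plug, 74 mm long, 21 mm hexagon, lying in the tin tray under the parts chute. Origin: underside of its hexagon. To be left alone.
- plug3: Used spark plug, 74 mm long, 21 mm hexagon, lying in the tin tray under the parts chute. Origin: underside of its hexagon. To be left alone.
- primer: Loose blue plastic fuel primer bulb, 38 mm diameter, 28 mm high. Origin: centre of its underside. To be left alone.
- drain_plug: Loose brass drain plug standing on its 24 mm hexagon head, 26 mm high. Origin: centre of its underside. To be left alone.
- can: Loose red can, 56 mm diameter, 140 mm high. Origin: centre of its underside. To be left alone.
- screwdriver: Loose screwdriver lying on the bench. Origin: its underside. To be left alone.
- tray: Tin tray 170 x 160 x 28 mm, fixed, with a fixed sheet-metal chute 100 mm wide rising from it on its +x side to 165 mm above the bench at 260 mm from the tray's centre. Origin: centre of the tray's underside. It stands on the other side of the bench from the pan.

How it is judged:
By the outcome, as a careful person would: the job done as asked, in the order asked, and still so for the second after the job is handed in, with the robot touching nothing.
It also fails if it takes over 45 s, if anything falls off the work surface, if the arm or the gripper's body presses on something with over 40 N, if the wrist force passes 120 N, or if a joint passes its speed limit or range.

## Working session

There is one attempt and no reset: what is moved stays moved. The work goes in short steps, Python scripts to look and compute and a shell command to move; the robot and the scene stay as the last step left them, time stands still between calls to the robot, and variables do not carry over. Pictures are saved under pics/ and viewed, at most 11 in all, crops included, and the job is handed in when it is done.

```bash
mkdir -p pics
cat > h.py <<'E'
import numpy as np, cv2
from station import arm
from scipy.spatial.transform import Rotation as R
def snap(n):
    p,d=arm.camera(n); np.savez(f'pics/{n}.npz',p=p,d=d); return p,d
def world(n,d):
    i=arm.camera_info(n); v,u=np.mgrid[:480,:640]
    P=np.stack([(u-i['cx'])/i['fx']*d,-(v-i['cy'])/i['fy']*d,-d],-1)
    T=np.array(i['T']); return P@T[:3,:3].T+T[:3,3]
E
python3 - <<'E'
from h import *
for n in('scene','top'):
    p,d=snap(n); cv2.imwrite(f'pics/{n}1.png',p[...,::-1])
s=arm.observe();print(s)
for n in('scene','top'):
    i=arm.camera_info(n);print(n,{k:np.round(v,3).tolist() for k,v in i.items()})
E
```

```text
{'t': 0.1, 'joints': array([ 9.68509636e-01,  5.28380466e-01,  1.43376946e+00, -5.17970120e-07,
        1.18139525e+00, -1.78491868e-01]), 'joint_velocities': array([ 0.00195396, -0.00098267, -0.00416725, -0.00134037,  0.00089115,
        0.00184662]), 'tau': array([-5.18874131e-04, -4.43305349e+01, -1.78587037e+01, -2.69235761e-04,
        3.88758257e-03,  4.11789813e-06]), 'tool_pos': array([256.5866573 , 569.14740805, 204.92855208]), 'eef_rot': array([-3.13967107e+00, -3.46190650e-04,  2.71779770e+00]), 'contact_force': array([-0.30429712,  0.88048409,  0.07161498]), 'moment': array([-0.00755365, -0.03525549,  0.02339583]), 'grasp_force': 0.0, 'gripper_width': 85.7575595648769}
scene {'fx': 446.08, 'fy': 446.08, 'cx': 327.902, 'cy': 250.45, 'T': [[-0.666, -0.594, 0.452, 999.998], [0.746, -0.528, 0.405, 406.124], [-0.002, 0.607, 0.795, 893.43], [0.0, 0.0, 0.0, 1.0]]}
top {'fx': 543.834, 'fy': 543.834, 'cx': 320.319, 'cy': 229.573, 'T': [[0.019, 0.996, -0.085, 419.215], [-1.0, 0.018, -0.014, -30.873], [-0.012, 0.086, 0.996, 1536.664], [0.0, 0.0, 0.0, 1.0]]}
```

View pics/scene1.png

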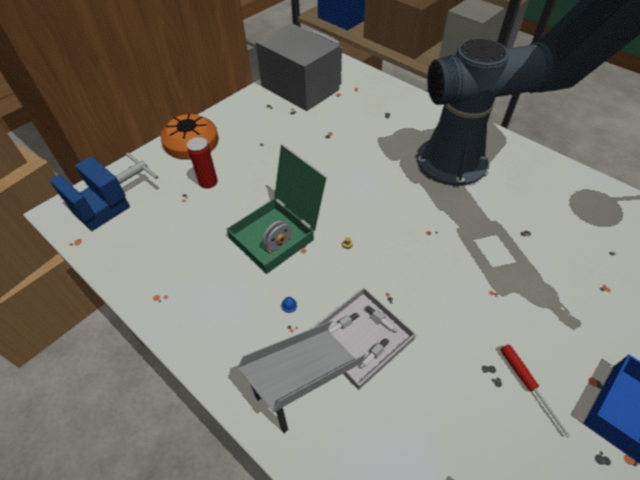

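View pics/top1.png

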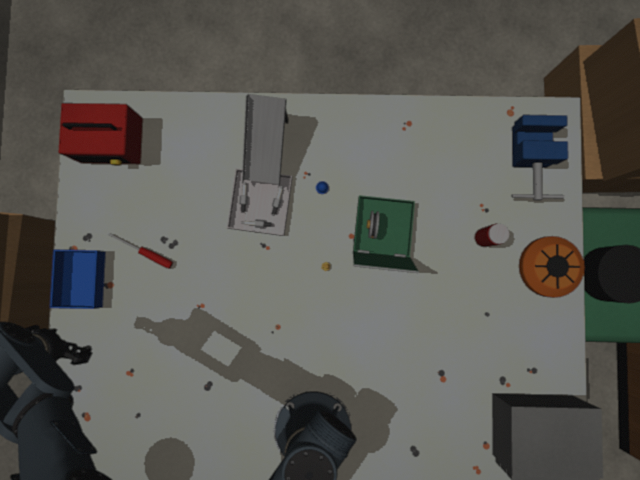

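The scene picture shows the pan at about (270,235) with its lid open behind it and the pulley at (276,237). In the top view the pan spans (355-413, 197-268) with the pulley at (375,225). The drain plug is at (326,267), the primer at (322,187) and the can at (495,236). Next I'll measure them from depth.

Run:
```python
from h import *
out=[]
for n in('scene','top'):
    z=np.load(f'pics/{n}.npz');p,d=z['p'].astype(int),z['d'];W=world(n,d)
    g=(p[...,1]>p[...,0]*1.25)&(p[...,1]>p[...,2]*1.15)&(d>0)
    box=(W[...,0]>300)&(W[...,0]<650)&(W[...,1]>-320)&(W[...,1]<-50)
    rim=g&box&(abs(W[...,2]-38)<5); fl=g&box&(abs(W[...,2]-3)<4); lid=g&box&(W[...,2]>60)
    for k,m in(('rim',rim),('floor',fl)):
        q=W[m].astype(np.float32)
        if len(q)>5: print(n,k,len(q),cv2.minAreaRect(q[:,:2]))
    q=W[lid]; c=q.mean(0); U,S,V=np.linalg.svd(q-c); print(n,'lid',len(q),c,V[2],q.min(0),q.max(0), q[q[:,2]>q[:,2].max()-8].mean(0))
    pu=box&~g&(W[...,2]>15)&(W[...,2]<90)&(W[...,0]>430)&(W[...,0]<560)&(W[...,1]<-90)&(W[...,1]>-230)
    q=W[pu]; print(n,'pul',len(q),np.median(q,0),np.percentile(q,[3,97],axis=0), q[q[:,2]>70].mean(0))
    cv2.imwrite(f'pics/c_{n}.png',cv2.resize((p[160:290,200:360] if n=='scene' else p[180:290,300:440])[...,::-1].astype(np.uint8),None,fx=4.5,fy=4.5,interpolation=cv2.INTER_CUBIC))
    print(n,[np.round(W[v,u]) for u,v in ([(347,242),(289,304),(200,145)] if n=='scene' else [(326,267),(322,187),(500,235)])])
a=cv2.imread('pics/c_scene.png');b=cv2.imread('pics/c_top.png');
cv2.imwrite('pics/cc.png',cv2.resize(np.hstack([cv2.resize(a,(600,488)),cv2.resize(b,(600,488))]),(800,325)))
```

```text
Traceback (most recent call last):
cv2.error: OpenCV(4.12.0) /io/opencv/modules/imgproc/src/convhull.cpp:143: error: (-215:Assertion failed) total >= 0 && (depth == CV_32F || depth == CV_32S) in function 'convexHull'
```

```bash
cat > m.py <<'E'
from h import *
np.set_printoptions(precision=1,suppress=True)
for n in('scene','top'):
    z=np.load(f'pics/{n}.npz');p,d=z['p'].astype(int),z['d'];W=world(n,d)
    g=(p[...,1]>p[...,0]*1.25)&(p[...,1]>p[...,2]*1.15)&(d>0)
    box=(W[...,0]>300)&(W[...,0]<650)&(W[...,1]>-320)&(W[...,1]<-50)
    rim=g&box&(abs(W[...,2]-38)<5); fl=g&box&(abs(W[...,2]-3)<4); lid=g&box&(W[...,2]>60)
    for k,m in(('rim',rim),('floor',fl)):
        q=np.ascontiguousarray(W[m][:,:2],dtype=np.float32)
        if len(q)>5: print(n,k,len(q),cv2.minAreaRect(q))
    q=W[lid]; c=q.mean(0); U,S,V=np.linalg.svd(q-c,full_matrices=False); print(n,'lid',len(q),c,V[2]*100,q.min(0),q.max(0), q[q[:,2]>q[:,2].max()-8].mean(0))
    pu=box&~g&(W[...,2]>15)&(W[...,2]<90)&(W[...,0]>430)&(W[...,0]<560)&(W[...,1]<-90)&(W[...,1]>-230)
    q=W[pu]; print(n,'pul',len(q),np.median(q,0),np.percentile(q,[3,97],axis=0), q[q[:,2]>70].mean(0))
    print(n,[np.round(W[v,u]) for u,v in ([(347,242),(289,304),(200,145)] if n=='scene' else [(326,267),(322,187),(500,235)])])
    cr=(p[140:280,210:350] if n=='scene' else p[180:290,330:440])[...,::-1].astype(np.uint8)
    cv2.imwrite(f'pics/c_{n}.png',cv2.resize(cr,(400,400),interpolation=cv2.INTER_CUBIC))
cv2.imwrite('pics/cc.png',np.hstack([cv2.imread('pics/c_scene.png'),cv2.imread('pics/c_top.png')]))
E
python3 m.py
```

```text
scene rim 358 ((560.2906494140625, -183.73236083984375), (159.614501953125, 161.23838806152344), 85.10981750488281)
scene floor 1441 ((559.8143920898438, -184.74462890625), (159.1869659423828, 148.3768768310547), 84.7134017944336)
scene lid 2155 [ 461.3 -170.3  128. ] [96.2 -8.5 25.8] [ 437.1 -252.2   60. ] [594.8 -93.1 192.7] [ 446.1 -168.6  188.1]
scene pul 286 [ 537.2 -143.3   44.8] [[ 478.2 -224.    20.9]
 [ 557.9  -98.    77. ]] [ 542.8 -146.5   75.1]
scene [array([453., -21.,  21.]), array([676.,  -2.,  22.]), array([ 536., -455.,  140.])]
top rim 152 ((560.7626953125, -185.3340301513672), (154.91268920898438, 156.20338439941406), 84.93550872802734)
top floor 1869 ((563.5697021484375, -187.40628051757812), (149.3475799560547, 148.51559448242188), 85.08528900146484)
top lid 646 [ 461.7 -176.4  126.5] [-96.4   8.3 -25.3] [ 441.2 -253.6   60.6] [483.9 -97.9 188.4] [ 446.3 -183.   183.8]
top pul 183 [ 535.8 -149.7   54.2] [[ 478.3 -224.    26.3]
 [ 559.1 -102.    79.5]] [ 549.6 -153.4   75.2]
top [array([445., -28.,  22.]), array([669., -12.,  26.]), array([ 533., -472.,  142.])]
```

View pics/cc.png

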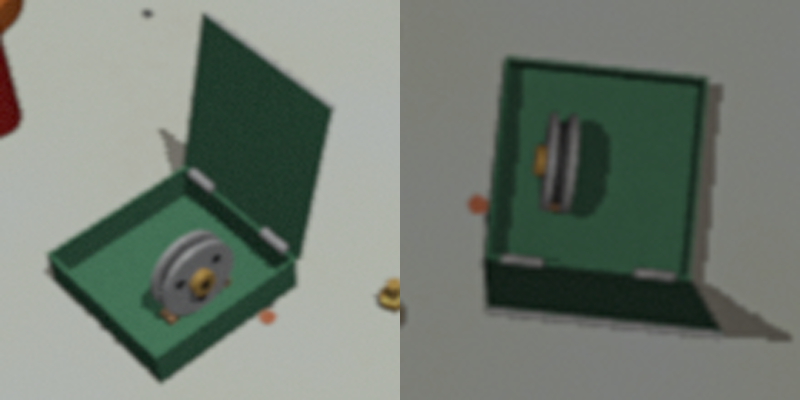

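Measurements:
- **Pan:** centre (560.5, -185), yaw about -5°. The measured rim and floor sizes match the given ones.
- **Lid:** about 1.83 rad, with its edge at x≈441, z≈192.
- **Pulley:** near (563, -155), boss towards +y.

First I'll turn the tool 70.8° so that tool x lies along pan y, lift, and close the fingers.

```bash
python3 -m inch '[[0,0,-0.6,0,0,1,1],[0,0,-0.6,0,0,1,1],[0,0,-0.6,0,0,1,1],[0,0,-0.6,0,0,1,1],[0,0,-0.6,0,0,1,1],[0,0,-0.6,0,0,1,1],[0,0,-0.6,0,0,1,1],[0,0,-0.6,0,0,1,1],[0,0,-0.6,0,0,1,1],[0,0,-0.6,0,0,1,1]]' 20
python3 -m inch '[[0,0,0,0,0,1,1],[0,0,0,0,0,0.8,1],[0,0,0,0,0,0,1]]'
cat > to.py <<'E'
# python3 to.py panx pany z : shift to TCP target, cm in tool axes; current pan pose
import sys; from h import *
s=arm.observe(); M=R.from_euler('xyz',s['eef_rot']).as_matrix(); a=np.radians(-5.05)
Q=np.array([[np.cos(a),-np.sin(a),0],[np.sin(a),np.cos(a),0],[0,0,1]]); c=np.array([560.5,-185,0])
print('pan',np.round(Q.T@(s['tool_pos']-c),1),'rpy',np.round(np.degrees(s['eef_rot']),2),'t',round(s['t'],2))
t=Q@np.array(list(map(float,sys.argv[1:4])))+c
print('cm',np.round(M.T@(t-s['tool_pos'])/10,2))
E
python3 to.py 0 75 250
```

```text
t: 0.93
tool_pos: [256.7, 569.3, 265.5]
eef_rot: [-3.141, 0.001, 1.665]
contact_force: [0.4, -0.9, 0.5]
gripper_width: 0.1
grasp_force: 0.0
t: 1.18
tool_pos: [256.8, 569.4, 265.4]
eef_rot: [-3.141, 0.001, 1.481]
contact_force: [0.1, 0.2, 0.0]
gripper_width: -0.1
grasp_force: 0.0
pan [-369.   724.8  265.4] rpy [-1.7997e+02  5.0000e-02  8.4840e+01] t 1.18
cm [-64.91  37.02   1.58]
```

```bash
python3 -m inch '[[-3.25,1.85,0,0,0,0,1],[-3.25,1.85,0,0,0,0,1],[-3.25,1.85,0,0,0,0,1],[-3.25,1.85,0,0,0,0,1],[-3.25,1.85,0,0,0,0,1],[-3.25,1.85,0,0,0,0,1],[-3.25,1.85,0,0,0,0,1],[-3.25,1.85,0,0,0,0,1],[-3.25,1.85,0,0,0,0,1],[-3.25,1.85,0,0,0,0,1]]'
python3 -m inch '[[-3.25,1.85,0,0,0,0,1],[-3.25,1.85,0,0,0,0,1],[-3.25,1.85,0,0,0,0,1],[-3.25,1.85,0,0,0,0,1],[-3.25,1.85,0,0,0,0,1],[-3.25,1.85,0,0,0,0,1],[-3.25,1.85,0,0,0,0,1],[-3.25,1.85,0,0,0,0,1],[-3.1,1.85,0,0,0,0,1],[-3.1,1.85,0,0,0,0,1],[0,0,0,0,0,0,1]]' || true
python3 to.py 0 75 76
python3 - <<'E'
from h import *
p,d=snap('scene'); cv2.imwrite('pics/s2.png',cv2.resize(p[40:300,180:500,::-1],None,fx=2,fy=2))
E
```

```text
t: 2.02
tool_pos: [412.6, 227.9, 265.7]
eef_rot: [-3.141, 0.0, 1.485]
contact_force: [0.8, 1.1, 1.0]
gripper_width: 0.2
grasp_force: 0.0
pan [-183.7  398.2  265.7] rpy [-1.7998e+02  1.0000e-02  8.5080e+01] t 2.02
cm [-32.36  18.3   18.96]validation failed for argument at $...
```

View pics/s2.png

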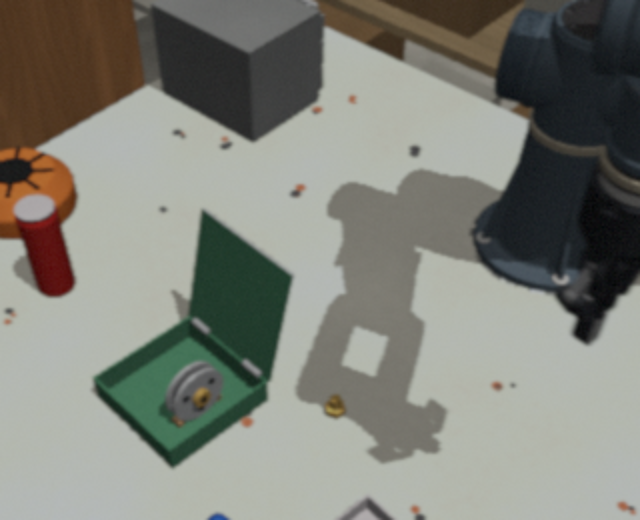

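The second call had 11 rows and was refused, so the arm stopped halfway. The picture shows the gripper tip at (590,330), with the pan and pulley undisturbed. I'll continue the move.

```bash
python3 -m inch '[[-3.25,1.85,0,0,0,0,1],[-3.25,1.85,0,0,0,0,1],[-3.25,1.85,0,0,0,0,1],[-3.25,1.85,0,0,0,0,1],[-3.25,1.85,0,0,0,0,1],[-3.25,1.85,0,0,0,0,1],[-3.25,1.85,0,0,0,0,1],[-3.25,1.85,0,0,0,0,1],[-3.2,1.8,0,0,0,0,1],[-3.2,1.7,0,0,0,0,1]]'
python3 to.py 0 75 78
python3 - <<'E'
from h import *
p,d=snap('scene'); cv2.imwrite('pics/s3.png',cv2.resize(p[0:300,180:580,::-1],None,fx=2,fy=2))
E
```

```text
t: 2.9
tool_pos: [566.5, -110.9, 265.4]
eef_rot: [-3.141, -0.0, 1.484]
contact_force: [1.4, 0.2, -0.5]
gripper_width: 0.0
grasp_force: 0.0
pan [ -0.6  74.3 265.4] rpy [-1.7997e+02 -2.0000e-02  8.5030e+01] t 2.9
cm [ 0.06  0.07 18.74]
```

View pics/s3.png

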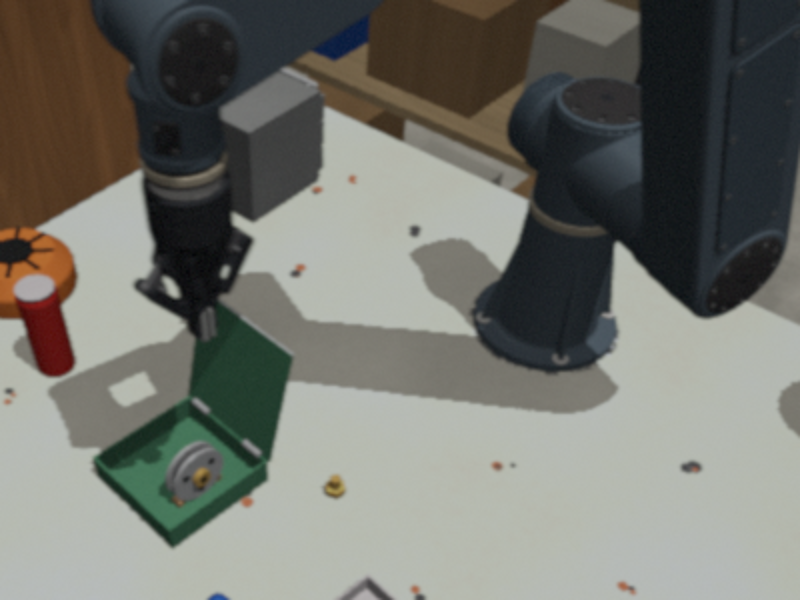

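The forearm and wrist are well above the lid, and the fingers are at (205,330), over the +y side of the pan. I'll lower the tool beside the pulley's top, then take the first gentle push steps.

```bash
python3 -m inch '[[0,0.1,3,0,0,0,1],[0,0,3,0,0,0,1],[0,0,3,0,0,0,1],[0,0,3,0,0,0,1],[0,0,3,0,0,0,1],[0,0,2,0,0,0,1],[0,0,1,0,0,0,1],[0,0,0.7,0,0,0,1],[0,0,0,0,0,0,1]]'
python3 -m inch '[[-0.4,0,0,0,0,0,1],[-0.4,0,0,0,0,0,1],[-0.4,0,0,0,0,0,1],[-0.3,0,0,0,0,0,1],[-0.3,0,0,0,0,0,1],[-0.3,0,0,0,0,0,1]]'
python3 to.py 0 35 78
```

```text
t: 3.7
tool_pos: [566.5, -109.0, 77.8]
eef_rot: [-3.14, -0.001, 1.483]
contact_force: [-0.2, -0.1, -0.7]
gripper_width: -0.2
grasp_force: 0.0
t: 4.2
tool_pos: [565.4, -131.0, 79.4]
eef_rot: [3.141, 0.0, 1.482]
contact_force: [0.4, -1.2, 0.6]
gripper_width: 0.1
grasp_force: 0.0
pan [ 0.1 54.3 79.4] rpy [1.7994e+02 2.0000e-02 8.4900e+01] t 4.2
cm [-1.93 -0.01  0.14]
```

```bash
python3 -m inch '[[-0.25,0,0,0,0,0,1],[-0.25,0,0,0,0,0,1],[-0.25,0,0,0,0,0,1],[-0.25,0,0,0,0,0,1],[-0.25,0,0,0,0,0,1],[-0.25,0,0,0,0,0,1],[-0.25,0,0,0,0,0,1],[-0.2,0,0,0,0,0,1]]'
python3 - <<'E'
from h import *
p,d=snap('scene'); cv2.imwrite('pics/s4.png',cv2.resize(p[90:290,210:410,::-1],None,fx=2.8,fy=2.8))
E
```

```text
t: 4.87
tool_pos: [563.4, -150.1, 78.8]
eef_rot: [-3.142, 0.0, 1.482]
contact_force: [-0.3, -0.4, -0.6]
gripper_width: -0.0
grasp_force: 0.0
```

View pics/s4.png

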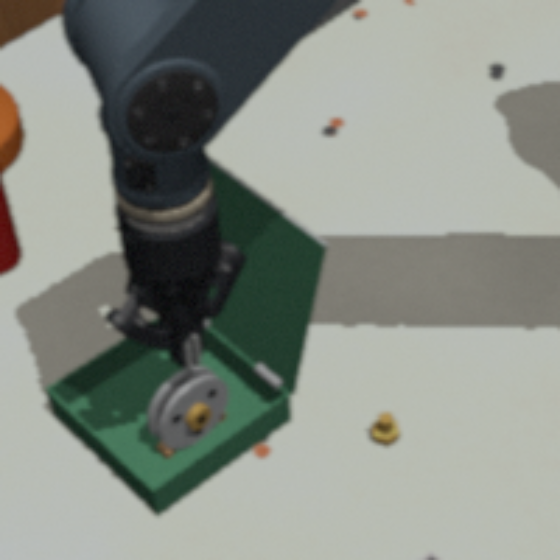

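The fingertips at (192,350) appear against the pulley's top, with the pulley at (190,405). I can't tell from this view whether it is tilting, so I'll measure.

```bash
cat > pm.py <<'E'
from h import *
np.set_printoptions(precision=1,suppress=True)
a=np.radians(-5.05);Q=np.array([[np.cos(a),-np.sin(a),0],[np.sin(a),np.cos(a),0],[0,0,1]])
for n in('scene','top'):
    p,d=snap(n);p=p.astype(int);W=(world(n,d)-[560.5,-185,0])@Q
    m=~((p[...,1]>p[...,0]*1.2)&(p[...,1]>p[...,2]*1.1))&(d>0)&(abs(W[...,0])<60)&(W[...,1]>-72)&(W[...,1]<72)&(W[...,2]>8)
    for lo in range(8,110,12):
        q=W[m&(W[...,2]>=lo)&(W[...,2]<lo+12)]
        if len(q)>3: print(n,lo,len(q),'x',np.percentile(q[:,0],[5,50,95]),'y',np.percentile(q[:,1],[5,50,95]))
E
python3 pm.py; python3 -c "
from h import *
print(arm.observe()['t'])
z=np.load('pics/scene.npz')['p'];cv2.imwrite('pics/s5.png',cv2.resize(z[170:260,220:320,::-1],None,fx=6,fy=6,interpolation=cv2.INTER_CUBIC))"
```

```text
scene 8 66 x [-24.2   9.1  35.1] y [28.1 39.4 41.7]
scene 20 56 x [-30.3  10.7  34.7] y [37.5 40.  46. ]
scene 32 91 x [-30.9  12.9  38.5] y [24.7 40.4 48.9]
scene 44 115 x [-28.2   6.5  37.3] y [25.4 40.8 48.3]
scene 56 135 x [-27.6  12.6  34.6] y [21.6 38.8 41.7]
scene 68 140 x [-17.3   4.4  23.3] y [21.6 30.  40.7]
scene 80 4 x [-5.7  2.5  6.4] y [22.2 24.4 37.2]
scene 104 18 x [-11.2   1.4   6.3] y [42.  45.2 46.4]
5.0167
```

View pics/s5.png

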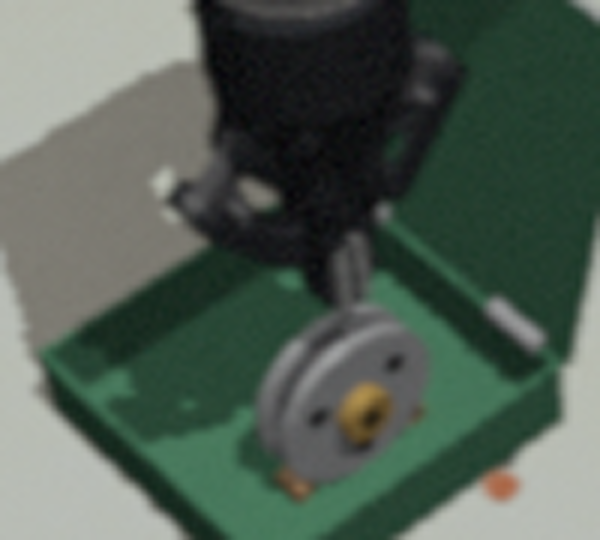

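The pulley is still upright and the fingertips end at (345,300), just above its top rim. They look higher than I expected, so I'll measure their height.

Run:
```python
from h import *
np.set_printoptions(precision=1,suppress=True)
a=np.radians(-5.05);Q=np.array([[np.cos(a),-np.sin(a),0],[np.sin(a),np.cos(a),0],[0,0,1]])
z=np.load('pics/scene.npz');W=(world('scene',z['d'])-[560.5,-185,0])@Q
for v in range(208,226): print(v,W[v,276],W[v,279],z['p'][v,278], z['d'][v,278])
s=arm.observe();print(s['tool_pos'],s['contact_force'],s['eef_rot'])
```

```text
208 [  2.7  46.7 153. ] [ -4.1  48.7 149.5] [41 42 44] 1009.92737
209 [  3.2  47.  150.3] [ -6.3  44.8 141.5] [73 72 72] 1018.47614
210 [  4.6  48.5 149.2] [ -4.3  47.3 141.6] [71 71 71] 1016.8641
211 [  3.1  45.8 142.6] [ -5.4  45.1 135.7] [67 68 67] 1019.14813
212 [  2.5  44.2 137.5] [ -4.5  45.9 133.6] [63 63 64] 1020.94995
213 [  4.5  46.7 137.6] [ -4.4  45.5 129.9] [66 67 66] 1018.52594
214 [  2.7  43.4 130.3] [ -4.3  45.2 126.3] [71 72 71] 1027.4524
215 [  4.1  44.9 129. ] [ -2.7  46.9 125.5] [69 70 69] 1024.2878
216 [  4.4  44.8 125.8] [ -3.1  45.9 121. ] [69 71 70] 1029.4894
217 [  5.1  45.3 123.2] [ -1.5  47.6 120. ] [73 74 74] 1029.5558
218 [  5.5  45.4 120.2] [ -2.2  46.1 114.8] [74 74 73] 1035.464
219 [  4.4  43.  113.8] [ -1.9  46.  111.5] [77 78 76] 1036.5265
220 [  5.4  43.9 111.9] [ -2.   45.2 107.2] [85 84 84] 1038.0317
221 [  4.9  42.6 106.9] [-17.3  21.7  72. ] [96 95 96] 1083.5902
222 [-8.7 21.1 74.7] [-15.4  24.   71.8] [83 83 84] 1082.8369
223 [-6.6 23.7 74.8] [-13.6  26.1  71.2] [81 83 83] 1084.2894
224 [-5.6 24.7 72.7] [-13.4  25.9  67.5] [85 84 85] 1087.1401
225 [-4.3 26.  71.1] [-8.  33.3 74.3] [103 103 105] 1083.211
[ 563.5 -149.9   78.8] [ 0.6 -0.3 -0.3] [ 3.1 -0.   1.5]
```

By depth, the fingertips are at z≈106, but the state implies 65. I'll cross-check with the wrist camera, using the known floor and rim heights.

Run:
```python
from h import *
np.set_printoptions(precision=2,suppress=True)
s=arm.observe(); p,d=snap('wrist'); i=arm.camera_info('wrist'); print({k:np.array(v) for k,v in i.items()})
v,u=np.mgrid[:480,:640]
uv=np.stack([u,v],-1).reshape(-1,1,2).astype(np.float32)
P=np.stack([(u-i['cx'])/i['fx']*d,-(v-i['cy'])/i['fy']*d,-d],-1)
T=np.array(i['T_tool_cam']);Pt=P@T[:3,:3].T+T[:3,3]
M=R.from_euler('xyz',s['eef_rot']).as_matrix();W=Pt@M.T+s['tool_pos']
np.savez('pics/w.npz',W=W,p=p,Pt=Pt,d=d)
for r in range(20,480,60): print([tuple(np.round(W[r,c]).astype(int)) if d[r,c]>0 else 0 for c in range(20,640,85)])
cv2.imwrite('pics/w1.png',p[...,::-1])
```

```text
{'fx': array(428.39), 'fy': array(428.39), 'cx': array(318.18), 'cy': array(236.78), 'T_tool_cam': array([[  -0.  ,    0.95,    0.31,   77.87],
       [   1.  ,    0.  ,    0.  ,    0.37],
       [   0.  ,    0.31,   -0.95, -167.89],
       [   0.  ,    0.  ,    0.  ,    1.  ]])}
[(np.int64(420), np.int64(-19), np.int64(0)), (np.int64(464), np.int64(-23), np.int64(1)), (np.int64(508), np.int64(-27), np.int64(0)), (np.int64(552), np.int64(-31), np.int64(1)), (np.int64(596), np.int64(-35), np.int64(-1)), (np.int64(640), np.int64(-39), np.int64(-2)), (np.int64(684), np.int64(-43), np.int64(0)), (np.int64(729), np.int64(-47), np.int64(-2))]
[(np.int64(411), np.int64(-48), np.int64(0)), (np.int64(457), np.int64(-52), np.int64(0)), (np.int64(502), np.int64(-56), np.int64(0)), (np.int64(548), np.int64(-60), np.int64(-1)), (np.int64(594), np.int64(-64), np.int64(1)), (np.int64(640), np.int64(-69), np.int64(0)), (np.int64(686), np.int64(-73), np.int64(0)), (np.int64(731), np.int64(-77), np.int64(1))]
[(np.int64(401), np.int64(-79), np.int64(0)), (np.int64(448), np.int64(-83), np.int64(-1)), (
[... 1458 characters left out ...]
 np.int64(-176), np.int64(94)), (np.int64(533), np.int64(-136), np.int64(156)), (np.int64(554), np.int64(-137), np.int64(156)), (np.int64(575), np.int64(-140), np.int64(156)), (np.int64(596), np.int64(-141), np.int64(156)), (np.int64(697), np.int64(-265), np.int64(1)), (np.int64(755), np.int64(-271), np.int64(-1))]
[(np.int64(461), np.int64(-172), np.int64(131)), (np.int64(521), np.int64(-135), np.int64(176)), (np.int64(529), np.int64(-155), np.int64(155)), (np.int64(557), np.int64(-132), np.int64(182)), (np.int64(573), np.int64(-133), np.int64(182)), (np.int64(596), np.int64(-161), np.int64(156)), (np.int64(608), np.int64(-142), np.int64(176)), (np.int64(761), np.int64(-322), np.int64(-1))]
```

View pics/w1.png

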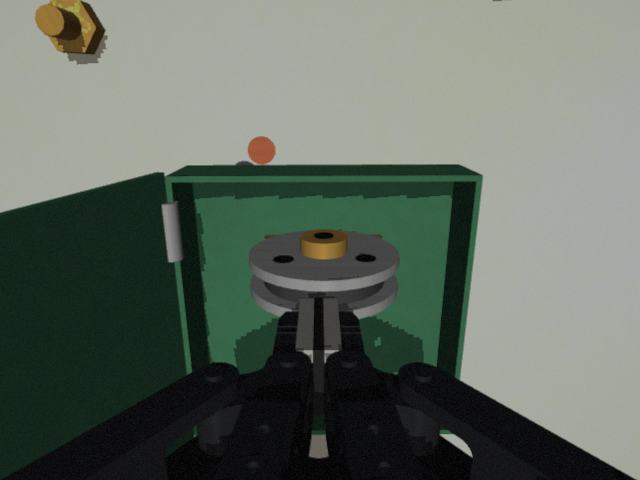

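The wrist view shows the pulley upright at (324,265), with the fingertips ending at (320,300) above and behind its far flange. The bench and pan floor come out at their true heights. Now I'll find the fingertip position in tool coordinates.

Run:
```python
import numpy as np
np.set_printoptions(precision=1,suppress=True)
z=np.load('pics/w.npz')
for r in (285,292,296,300,304,310,320,330,340,346): print(r,[(z['Pt'][r,c],z['W'][r,c,2]) for c in (308,330)])
print([ (c,z['Pt'][320,c]) for c in (296,300,304,334,338,342,346)])
```

```text
285 [(array([ 2.3, -4.1,  0.2]), np.float64(78.57652771425167)), (array([1.7, 5.3, 1.5]), np.float64(77.29335810066058))]
292 [(array([-4.6, -4.4,  7.9]), np.float64(70.95981041016866)), (array([-4.6,  5.5,  7.9]), np.float64(70.92851094887294))]
296 [(array([-6.4, -4.4,  7.5]), np.float64(71.35803305525678)), (array([-7. ,  5.6,  8.8]), np.float64(70.00836337627977))]
300 [(array([ 10.7,  -3.3, -31.4]), np.float64(110.19477855104347)), (array([ 10.5,   4.4, -30.9]), np.float64(109.76163896225022))]
304 [(array([ 10.3,  -3.3, -33.6]), np.float64(112.36886404550607)), (array([ 10.9,   4.3, -34.8]), np.float64(113.65669191125582))]
310 [(array([ 10.7,  -3.2, -38.8]), np.float64(117.57071378469408)), (array([ 10.6,   4.2, -38.7]), np.float64(117.46823339794855))]
320 [(array([ 10.4,  -3. , -45. ]), np.float64(123.83663312325379)), (array([ 11.1,   4. , -46.3]), np.float64(125.14050684125371))]
330 [(array([ 11.4,  -2.8, -53. ]), np.float64(131.85279060405304)), (array([ 10.6,   3.9, -51.6]), np.float64(130.43972362817638))]
340 [(array([ 11.1,  -2.7, -58.2]), np.float64(137.05005650822363)), (array([ 11.8,   3.7, -59.3]), np.float64(138.1272687829394))]
346 [(array([ 11.2,  -2.6, -61.5]), np.float64(140.34377548555085)), (array([ 10.3,   3.7, -60.1]), np.float64(138.90787934560586))]
[(296, array([  6.8,  -7.3, -38.5])), (300, array([ 10.6,  -5.6, -45.5])), (304, array([ 10.9,  -4.3, -45.9])), (334, array([ 11.6,   5.2, -47.2])), (338, array([ 10.9,   6.6, -45.9])), (342, array([  6.5,   8.3, -38. ])), (346, array([  6.5,   9.7, -38. ]))]
```

Both cameras agree: the fingertips are about 30 mm behind the reported TCP, not 14 mm ahead. The fingers therefore passed over the pulley without touching it. From here I use tip z = TCP z + 30. I'll back off, lower the tip to z≈64 and push again.

```bash
python3 -m inch '[[1.3,0,0,0,0,0,1],[1.4,0,0,0,0,0,1],[0,0,1,0,0,0,1],[0,0,1,0,0,0,1],[0,0,1,0,0,0,1],[0,0,0.8,0,0,0,1],[0,0,0.7,0,0,0,1],[0,0,0,0,0,0,1]]'
python3 to.py 0 51 34
python3 -m inch '[[-0.3,0,0,0,0,0,1],[-0.3,0,0,0,0,0,1],[-0.25,0,0,0,0,0,1],[-0.25,0,0,0,0,0,1],[-0.25,0,0,0,0,0,1],[-0.25,0,0,0,0,0,1],[-0.25,0,0,0,0,0,1]]'
python3 -m inch '[[-0.25,0,0,0,0,0,1],[-0.25,0,0,0,0,0,1],[-0.2,0,0,0,0,0,1]]'
python3 to.py 0 34 34
```

```text
t: 5.73
tool_pos: [564.5, -122.7, 31.6]
eef_rot: [-3.138, -0.001, 1.482]
contact_force: [-0.4, -0.2, 0.3]
gripper_width: 0.0
grasp_force: 0.0
pan [-1.5 62.4 31.6] rpy [-1.7979e+02 -6.0000e-02  8.4890e+01] t 5.73
cm [-1.14  0.15 -0.24]
t: 6.32
tool_pos: [564.3, -141.6, 34.1]
eef_rot: [3.141, 0.0, 1.482]
contact_force: [0.2, 0.8, 0.3]
gripper_width: -0.1
grasp_force: 0.2
t: 6.57
tool_pos: [563.6, -148.7, 33.8]
eef_rot: [3.141, 0.0, 1.482]
contact_force: [0.5, -0.4, -0.2]
gripper_width: -0.2
grasp_force: 0.0
pan [-0.1 36.5 33.8] rpy [1.7999e+02 1.0000e-02 8.4910e+01] t 6.57
cm [-0.25  0.01 -0.02]
```

```bash
python3 -m inch '[[-0.2,0,0,0,0,0,1],[-0.2,0,0,0,0,0,1],[0,0,0,0,0,0,1],[0,0,0,0,0,0,1],[0,0,0,0,0,0,1]]'; python3 pm.py
```

```text
t: 6.98
tool_pos: [563.3, -152.3, 33.9]
eef_rot: [3.141, 0.0, 1.482]
contact_force: [1.0, -0.7, 0.5]
gripper_width: -0.2
grasp_force: 0.2
scene 8 78 x [-28.9   4.3  34.7] y [25.8 34.6 37.9]
scene 20 100 x [-27.3   2.5  30.7] y [27.8 31.  35.3]
scene 32 107 x [-32.   13.8  37.5] y [11.5 26.5 34.4]
scene 44 118 x [-32.4  19.   37.9] y [ 2.4 21.8 31.5]
scene 56 86 x [-4.4 22.8 33.1] y [-1.9 15.4 43.1]
scene 68 53 x [-11.7   8.9  25.8] y [ 7.9 39.3 44.8]
scene 80 34 x [-13.5   4.6  12.3] y [35.6 40.9 45.5]
scene 92 27 x [-9.3  0.8 18.9] y [38.7 44.  46.6]
scene 104 105 x [-28.8   8.9  28.2] y [28.5 43.9 47.1]
top 56 6 x [-23.6 -20.8 -18.8] y [-7.8 -5.5 -0.9]
```

The pulley is leaning about 22°, so it should fall by itself. I'll wait and measure again.

```bash
python3 -m inch '[[0,0,0,0,0,0,1],[0,0,0,0,0,0,1],[0,0,0,0,0,0,1],[0,0,0,0,0,0,1],[0,0,0,0,0,0,1]]'; python3 pm.py
```

```text
t: 7.5
tool_pos: [563.2, -152.2, 33.8]
eef_rot: [-3.142, -0.0, 1.482]
contact_force: [0.2, -0.1, 0.4]
gripper_width: 0.3
grasp_force: 0.3
scene 8 80 x [-30.3   5.1  33.7] y [26.3 35.1 37.7]
scene 20 107 x [-27.1   2.3  31.9] y [26.7 31.1 35. ]
scene 32 109 x [-32.3  13.3  37.6] y [ 9.6 26.5 33.8]
scene 44 110 x [-33.   18.2  37.1] y [ 3.5 21.1 32.9]
scene 56 82 x [-0.9 23.1 34.6] y [-2.4 15.7 43.2]
scene 68 57 x [-10.   10.3  25.5] y [ 6.9 39.3 45.3]
scene 80 37 x [-12.1   2.5  12.7] y [34.3 41.3 44.4]
scene 92 30 x [-8.3  3.5 14.1] y [38.8 43.8 45.7]
scene 104 95 x [-27.    9.7  29.9] y [27.  44.6 47. ]
top 56 6 x [-23.9 -22.4 -20.5] y [-6.1 -2.9 -0.7]
```

The pulley is static at about 22° lean. By geometry its boss (corner near y 27, z 60) is caught under the fingertips, which stops it falling. I'll raise the fingers a little to free it.

```bash
python3 -m inch '[[0,0,-0.4,0,0,0,1],[0,0,-0.5,0,0,0,1],[0,0,-0.6,0,0,0,1],[0,0,-0.5,0,0,0,1],[0,0,0,0,0,0,1],[0,0,0,0,0,0,1],[0,0,0,0,0,0,1],[0,0,0,0,0,0,1]]'; python3 pm.py
```

```text
t: 8.27
tool_pos: [563.0, -152.2, 53.7]
eef_rot: [-3.141, -0.0, 1.482]
contact_force: [0.2, -0.5, -1.0]
gripper_width: 0.2
grasp_force: 0.0
scene 8 126 x [-28.5  13.1  36.9] y [-39.7  13.1  36.7]
scene 20 417 x [-17.    8.   33.1] y [-48.5 -14.5  14. ]
scene 32 4 x [ 0.7  6.8 11.1] y [-11.9  -8.5  -5.1]
scene 80 22 x [-5.7  4.6 11.6] y [33.5 43.3 45.7]
scene 92 44 x [-10.1   4.6  12.3] y [28.7 41.3 45. ]
scene 104 36 x [-8.6  1.4 12.2] y [37.6 43.  45. ]
top 8 12 x [-28.7 -21.4 -14.8] y [-26.7 -17.8  -6.6]
top 20 42 x [-29.5 -21.4 -15.9] y [-27.3 -15.9  -1.7]
```

The pulley now lies flat: face at z≈23, boss up, centre at y≈-17. Next I'll lift above the lid, cross to the robot's side and come down behind the lid.

```bash
python3 -m inch '[[0,0,-2,0,0,0,1],[0,0,-3,0,0,0,1],[0,0,-3,0,0,0,1],[0,0,-3,0,0,0,1],[0,0,-3,0,0,0,1],[0,0,-1.5,0,0,0,1]]'
python3 -m inch '[[-0.4,-2,0,0,0,0,1],[-0.6,-2.5,0,0,0,0,1],[-0.6,-2.5,0,0,0,0,1],[-0.6,-2.5,0,0,0,0,1],[-0.6,-2.5,0,0,0,0,1],[-0.5,-2.5,0,0,0,0,1],[0,-0.8,0,0,0,0,1],[0,0,0,0,0,0,1]]'; python3 to.py -150 0 140
python3 - <<'E'
from h import *
p,d=snap('scene'); cv2.imwrite('pics/s6.png',cv2.resize(p[50:270,200:420,::-1],None,fx=2.7,fy=2.7))
E
```

```text
t: 8.87
tool_pos: [564.8, -153.0, 212.5]
eef_rot: [3.136, 0.002, 1.482]
contact_force: [1.0, -0.2, 0.4]
gripper_width: 0.2
grasp_force: 0.0
t: 9.53
tool_pos: [405.9, -170.9, 208.7]
eef_rot: [-3.14, -0.001, 1.48]
contact_force: [-0.6, -0.5, -0.4]
gripper_width: -0.1
grasp_force: 0.0
pan [-155.2    0.5  208.7] rpy [-1.799e+02 -7.000e-02  8.481e+01] t 9.53
cm [-0.05  0.53  6.87]
```

View pics/s6.png

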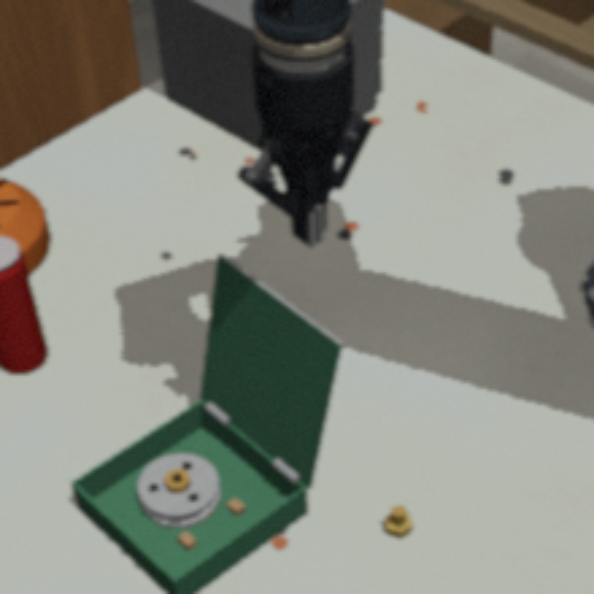

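The pulley lies flat, boss up, at (178,487). The fingers at (312,235) are behind the lid and clear of its edge. I'll descend and push the lid in steps.

```bash
python3 -m inch '[[0,0,1.5,0,0,0,1],[0,0,2,0,0,0,1],[0,0,2,0,0,0,1],[0,0,1.3,0,0,0,1],[0,0,0,0,0,0,1],[0,0.6,0,0,0,0,1],[0,0.6,0,0,0,0,1],[0,0.6,0,0,0,0,1],[0,0.5,0,0,0,0,1],[0,0.5,0,0,0,0,1]]'
python3 -m inch '[[0,0.5,0,0,0,0,1],[0,0.5,0,0,0,0,1],[0,0.5,0,0,0,0,1],[0,0.5,0,0,0,0,1],[0,0.5,0,0,0,0,1],[0,0.5,0,0,0,0,1],[0,0.5,0,0,0,0,1],[0,0.5,0,0,0,0,1],[0,0.5,0,0,0,0,1],[0,0.5,0,0,0,0,1]]'
python3 to.py -30 0 140
```

```text
t: 10.42
tool_pos: [436.9, -174.4, 141.5]
eef_rot: [3.14, 0.001, 1.483]
contact_force: [-1.6, 0.3, 1.2]
gripper_width: -0.3
grasp_force: 0.6
t: 11.25
tool_pos: [486.0, -178.5, 140.7]
eef_rot: [-3.141, -0.0, 1.482]
contact_force: [0.0, -0.2, -1.1]
gripper_width: 0.2
grasp_force: 0.3
pan [-74.8  -0.  140.7] rpy [-1.7998e+02 -1.0000e-02  8.4920e+01] t 11.25
cm [0.01 4.48 0.06]
```

```bash
python3 -m inch '[[0,0.5,0,0,0,0,1],[0,0.5,0,0,0,0,1],[0,0.5,0,0,0,0,1],[0,0.5,0,0,0,0,1],[0,0.5,0,0,0,0,1],[0,0.5,0,0,0,0,1],[0,0.5,0,0,0,0,1],[0,0.5,0,0,0,0,1],[0,0.5,0,0,0,0,1],[0,0,0,0,0,0,1]]'
python3 -m inch '[[0,0,0,0,0,0,1],[0,0,0,0,0,0,1],[0,0,0,0,0,0,1],[0,0,0,0,0,0,1],[0,0,0,0,0,0,1],[0,0,0,0,0,0,1],[0,0,0,0,0,0,1],[0,0,0,0,0,0,1],[0,0,0,0,0,0,1],[0,0,0,0,0,0,1]]'
python3 - <<'E'
from h import *
p,d=snap('scene'); cv2.imwrite('pics/s7.png',cv2.resize(p[50:270,200:420,::-1],None,fx=2.7,fy=2.7))
E
```

```text
t: 12.08
tool_pos: [531.9, -182.9, 141.0]
eef_rot: [3.14, 0.001, 1.482]
contact_force: [-0.3, -0.2, 0.3]
gripper_width: 0.0
grasp_force: 0.0
t: 12.92
tool_pos: [530.4, -182.5, 140.8]
eef_rot: [-3.142, -0.0, 1.482]
contact_force: [0.3, 0.2, 1.0]
gripper_width: -0.3
grasp_force: 0.0
```

View pics/s7.png

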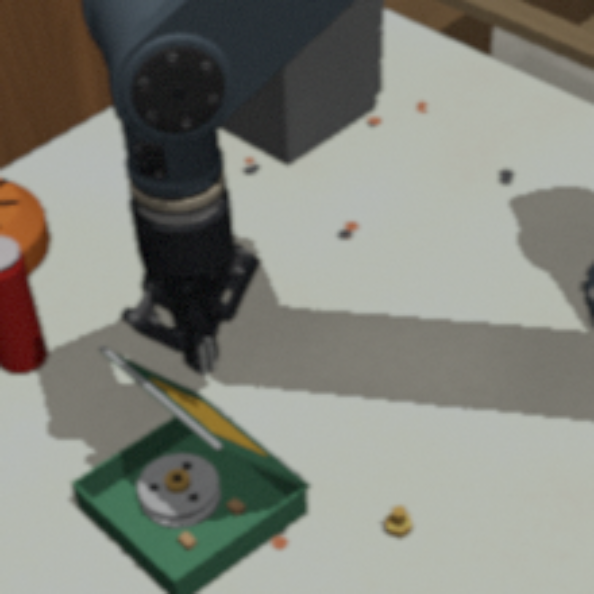

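The lid is past the fingers and falling, with its edge at (160,400). The pulley is still flat at (178,487). I'll back the fingers up and away, let it settle, then check.

```bash
python3 -m inch '[[0,0,-1,0,0,0,1],[0,0,-2,0,0,0,1],[0,-1,-2,0,0,0,1],[0,-2,-2,0,0,0,1],[0,-2,-1,0,0,0,1],[0,-2,0,0,0,0,1],[0,-2,0,0,0,0,1],[0,-2,0,0,0,0,1],[0,-1,0,0,0,0,1],[0,0,0,0,0,0,1]]'
for i in 1 2; do python3 -m inch '[[0,0,0,0,0,0,1],[0,0,0,0,0,0,1],[0,0,0,0,0,0,1],[0,0,0,0,0,0,1],[0,0,0,0,0,0,1],[0,0,0,0,0,0,1],[0,0,0,0,0,0,1],[0,0,0,0,0,0,1],[0,0,0,0,0,0,1],[0,0,0,0,0,0,1]]' >/dev/null; done
python3 - <<'E'
from h import *
np.set_printoptions(precision=1,suppress=True)
p,d=snap('scene'); cv2.imwrite('pics/s8.png',cv2.resize(p[90:330,180:420,::-1],None,fx=2.4,fy=2.4))
a=np.radians(-5.05);Q=np.array([[np.cos(a),-np.sin(a),0],[np.sin(a),np.cos(a),0],[0,0,1]])
W=(world('scene',d)-[560.5,-185,0])@Q
m=(abs(W[...,1])<70)&(W[...,0]>-70)&(W[...,0]<75)&(W[...,2]<90)
for lo in range(-70,75,24):
    q=W[m&(W[...,0]>=lo)&(W[...,0]<lo+24)]; print(lo,len(q),np.percentile(q[:,2],[10,50,90]))
print(arm.observe()['t'],arm.observe()['contact_force'])
E
```

```text
t: 13.8
tool_pos: [409.1, -171.1, 221.3]
eef_rot: [-3.141, -0.0, 1.481]
contact_force: [0.3, -0.0, -0.1]
gripper_width: -0.1
grasp_force: 0.0
-70 375 [39.7 41.6 43.4]
-46 394 [40.  42.1 44.5]
-22 401 [39.8 42.3 44.3]
2 419 [40.3 42.2 44.1]
26 434 [39.8 41.9 44. ]
50 437 [39.6 41.6 43.5]
74 14 [38.2 40.7 41.8]
15.5167 [ 0.4  0.1 -0.3]
```

View pics/s8.png

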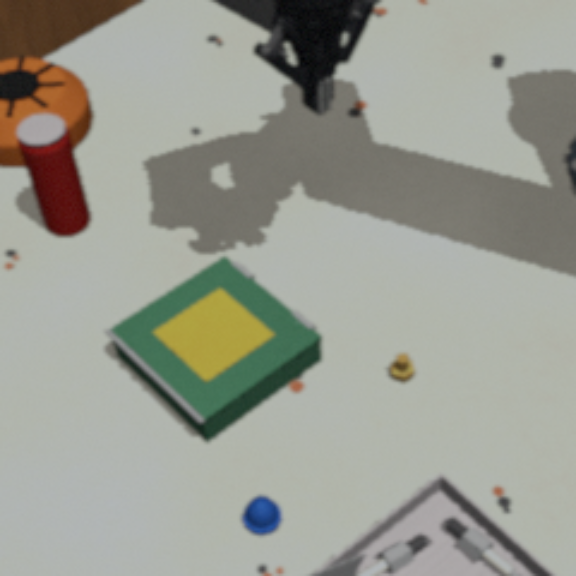

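The lid is flat and shut: its top is at z≈42 all over, with the yellow square up at (213,333). The can, drain plug, primer and the plugs in view look undisturbed, and the gripper is clear.

```bash
python3 -c "
from station import arm
print(arm.finish_job())"
```

```text
the job is handed in; nothing more can be done
None
```

The pulley lies flat in the pan with its brass boss up, the lid is fully shut over it, nothing else was touched, and the job is handed in at about 15.5 s.

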